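Seat the hinge studs and hold the mirror flap at its mark

TASK

Both black studs that fasten the hinge of the white jewellery case have crept up: press each one fully home before lifting the flap. Then raise the case's mirror flap by its handle until it lies parallel to the steel pointer arm at the case's side, and finish while still holding it there, motionless, for the customer to look into. Do not shift the pointer or disturb the other things on the table.

Things in the scene. Friction and masses are not known exactly. Their poses are not given: they have to be found in the camera images.
- case: Fixed white jewellery case, 240 mm (its x) x 260 mm (its y) and 70 mm tall. Origin: centre of its underside on the table; its x axis points away from the robot, from the hinge edge of the flap to the free edge; z up. The 48 mm deep strip along its near (-x) edge is a fixed rail that carries two steel hinge blocks (34 x 44 mm, 12 mm high, tops at z = 82 mm), the rest is covered by the mirror flap.
- stud_left_top (a point): Centre of the top of the black round stud (20 mm diameter, head 8 mm thick) on the left (+y) hinge block, 99 mm towards the robot from the case's centre and 80 mm to its left. Fully home the head's underside lies on the block and this top is 90 mm above the table; it starts 5 to 8 mm higher. It slides straight down, moves at about 5 N, then stops hard, and stays where it is left.
- stud_right_top (a point): Same for the stud on the right (-y) hinge block, 80 mm to the right of the case's centre.
- stud_left (a joint): Travel of the left stud downward, m: 0 fully up, 0.008 fully home; starts between 0 and 0.003.
- stud_right (a joint): Travel of the right stud downward, same scale and start range.
- flap (a joint): Angle of the mirror flap, rad: 0 shut (lying level on the case), growing as its far edge rises; free up to 1.5. White board 190 mm from hinge to free edge, 250 mm wide, 12 mm thick, 0.3 to 0.8 kg, mirror on its underside. Hinged along its near edge; it falls shut when let go, nothing in the hinge holds it.
- flap_hinge (a point): Middle of the flap's hinge axis, 76 mm above the table, 72 mm towards the robot from the case's centre; the axis runs along the case's y. Axes turn with the flap: x from hinge to free edge, z out of its top face.
- flap_grip (a point): Middle of the flap's handle: a dark steel round bar of 10 mm diameter running along y, 100 mm between its two end posts, its centre line 35 mm above the flap's top face. It is 147 mm from the hinge axis along the flap's x and 41 mm along its z (so 117 mm above the table when shut). Being round, it can turn in the grip, so the tool may stay near upright while the flap swings. Axes as flap_hinge.
- pointer (a joint): Angle of the stiff pointer arm, rad, on the same hinge axis and scale as the flap: the marked angle. It is set between 0.5 and 0.85 at the start and stays.
- pointer_tip (a point): Centre of the 20 mm round end of the pointer: a flat dark steel arm, 10 mm wide, on the left (+y) side of the case beside a steel quadrant arc (radius 125 mm), 148 mm left of the case's centre. The end is 190 mm from the hinge axis; its x axis runs from the hinge axis along the arm, so the flap is at the mark when its x axis is parallel to this one.
- roll_stand: Bystander, leave alone: white base 100 x 160 mm with a 240 mm long cream roll of bracelets on a post, 175 mm tall overall; origin at the centre of its underside.
- ring_cone: Bystander, leave alone: small wooden ring cone, 44 mm wide at the foot, 78 mm tall; origin at the centre of its underside.
- ring_box: Bystander, leave alone: closed fabric-covered ring box, 55 x 55 x 44 mm; origin at the centre of its underside.
- bead_jar: Bystander, leave alone: glass jar with a metal cap, 52 mm wide, 60 mm tall; origin at the centre of its underside.
- bangle: Bystander, leave alone: brass bangle lying flat, 72 mm wide, 12 mm tall; origin at the centre of its underside.
- brush: Bystander, leave alone: wooden-handled brush lying flat, 150 mm long; origin at the underside, near mid-length.

How it is judged:
On the way, in this order (a step that is already met when the one before it is completed fails the run):
1. both studs are pressed fully home (value of joint each of stud_left, stud_right above 0.0065 m), for 0.2 s.
2. the flap is lifted off the case by the gripper (value of joint flap above 0.25 rad and contact force between the fingers and flap above 0.8 N), for 0.2 s.
At the end, for the whole second after the job is handed in: Both studs are home (within 1.5 mm of their 8 mm travel), and the gripper's fingers hold the flap still (under 0.05 rad/s) and parallel to the pointer arm within 0.07 rad (4 degrees) (all of step 1 and angle between the x axis of flap_grip and the x axis of pointer_tip, either way round below 0.07 rad and velocity of joint flap between -0.05 and 0.05 rad/s and contact force between the fingers and flap above 0.8 N); the arm keeps its last pose, push and grip.
It fails at once if the flap is lifted (over 0.12 rad) while a stud is not home (value of joint flap above 0.12 rad and not (value of joint each of stud_left, stud_right above 0.0065 m)).
It fails at once if the pointer is shifted (its end by over 8 mm) (distance of pointer_tip from where it was at the start of the episode above 0.008 m).
It fails at once if a bystander is disturbed (moved by over 30 mm) (distance of any of roll_stand, ring_cone, ring_box, bead_jar, bangle, brush from where it was at the start of the episode above 0.03 m).
It also fails if it takes over 51 s, if anything falls off the work surface, if the arm or the gripper's body presses on something with over 40 N, if the wrist force passes 120 N, or if a joint passes its speed limit or range.

ROBOT

A 7-joint arm with a two-finger parallel gripper is mounted at the origin on the work surface. World frame = base frame: x ahead of the robot, y to its left, z up, the work surface at z = 0. Lengths are in m, angles in rad, forces in N, time in s.
With the tool pointing down it reaches from about 0.4 to 0.875 m from the base axis. Payload 4.4 kg.
Tool frame: the origin (TCP) lies at the very end of the fingers, on their centre line; the grasp point (between the pads) lies grasp_offset behind it (grasp_offset is the distance from the TCP to the grasp point, in m); z points along the fingers, y is the line along which they close (so a half turn about z gives the same grasp; the last joint's range is limited). The gripper opens to 85 mm and grips with 20 to 120 N. Pads are 22 mm wide; open, the fingers measure 114 mm over their backs; the gripper's body (76 mm by 85 mm) begins 54 mm behind the grasp point. The pads swing forward as they close: fully open they stand 13 mm farther back than shut.
Start: joints at [1.151, 0.628, 0.038, 1.517, -0.027, 0.996, -0.02], TCP at [0.225, -0.61, 0.231] pointing down, gripper open.
Joint ranges: [-3.06, 3.06], [-0.37, 2.12], [-1.25, 1.32], [0.18, 2.47], [-1.1, 4.24], [0.23, 1.98], [-2.94, 2.94]. Speed limits (rad/s): [2.57, 2.57, 3.14, 3.14, 3.14, 3.14, 3.14].

INTERFACE

Orientations are given as a unit quaternion [w, x, y, z].
In Python, from workcell import * gives the robot as it stands.
- The arm moves only by the shell command python3 -m pendant 'ROWS' [FORCE]. ROWS is JSON, a list of rows, each an object with "rot": the turn, a rotation vector about the tool's x, y, z in degrees, a list of three; "delta_pos": the shift along the tool's x, y, z in m, a list of three; "jaw": the gripper's target within -1 to 1 (shut at 1, half-way at 0, fully open at -1). A call has 1 to 5 rows; each row is the pose to reach, as a shift and turn from the pose commanded when the call began, along the tool's axes at that moment; what a row does not reach only later rows make up. A row lasts 1/12 s, in which the tool goes at most 41.7 mm and 7.16 degrees, less where a joint would pass 70% of its speed; a pose out of reach is approached as far as the arm can. A call with a gripper value outside its range is refused whole. The fingers move at their own pace and stop on an object; FORCE is the grip in N (left out, the last holds). Time passes only in rows, so rows that repeat a pose let the fingers close. It gives the time, the measured TCP pose, the force, the opening and the grip force at its end, in the units of the state.
- observe(): the state, without advancing time (a new reading comes with each control period).
- read_camera(name): name is "side" or "top" or "wrist"; returns a dict with "pixels" (480x640x3 uint8, blue, green, red), "depth" (480x640 float32, m along the optical axis (not along the pixel's ray), 0 where there is no reading), "fovy" (degrees; the focal length in pixels is half the picture's height over the tangent of half this angle, whatever the lens; pixels are square), "cx", "cy" (the principal point, pixels), "world_to_cam" (4x4, takes a point from world to camera coordinates). Camera axes: x right, y up, looking along -z (the intrinsics and any distortion apply to the point x, -y, -z); pixel columns grow to the right and rows downward; lengths in m; the calibration is good to about 2 mm. A picture is of the moment at which its call begins.
- hand_in(): hands the job in; it is judged then, once.
The state is a dict: "clock": time; "joint_positions": joint angles; "qd": joint speeds; "tau": joint torques, N m; "eef_pos": TCP position; "ee_rot": TCP orientation; "contact_force": force on the tool from outside, world axes, zero at the start; "wrist_torque": the same for the moment, N m; "opening": finger opening in m; "grasp_force": force on a finger pad.
Only numpy, scipy, OpenCV 4.12 (cv2) and the standard library are available. Lean on these libraries where they do the work, as an engineer would, in place of code of your own. Each camera call takes 0.05 s, during which the arm holds its last target. There are 200 camera calls.

## Working session

There is one attempt and no reset: what is moved stays moved. The work goes in short steps, Python scripts to look and compute and a shell command to move; the robot and the scene stay as the last step left them, time stands still between calls to the robot, and variables do not carry over. Pictures are saved under pics/ and viewed, at most 10 in all, crops included, and the job is handed in when it is done.

```bash
mkdir -p pics; cat > h.py <<'E'
from workcell import *
import numpy as np, cv2
def snap(n):
    c=read_camera(n); np.savez(f'pics/{n}.npz',**{k:v for k,v in c.items()}); return c
def load(n): return dict(np.load(f'pics/{n}.npz'))
def w(c,u,v,d=None):
    f=240/np.tan(np.radians(float(c['fovy']))/2)
    if d is None: 
        p=c['depth'][int(v)-1:int(v)+2,int(u)-1:int(u)+2]; d=np.median(p[p>0])
    P=np.array([(u-c['cx'])/f*d,-(v-c['cy'])/f*d,-d,1])
    return (np.linalg.inv(c['world_to_cam'])@P)[:3]
E
python3 - <<'E'
from h import *
for n in('top','side'):
    c=snap(n); cv2.imwrite(f'pics/{n}1.png',c['pixels']); print(c.keys(),c['fovy'],c['cx'],c['cy'],c['world_to_cam'].round(3).tolist())
print(observe())
E
```

```text
dict_keys(['pixels', 'depth', 'fovy', 'cx', 'cy', 'world_to_cam']) 46.721071824458534 321.34155435347174 236.09748185499836 [[-0.097, -0.995, -0.004, 0.05], [0.971, -0.095, 0.221, -0.53], [-0.22, 0.017, 0.975, -1.118], [0.0, 0.0, 0.0, 1.0]]
dict_keys(['pixels', 'depth', 'fovy', 'cx', 'cy', 'world_to_cam']) 52.633652600037266 315.8235572683473 250.89459051622327 [[-0.95, -0.312, 0.02, 0.473], [0.207, -0.578, 0.789, -0.171], [-0.234, 0.754, 0.614, -0.993], [0.0, 0.0, 0.0, 1.0]]
{'clock': 0.1, 'joint_positions': array([ 1.15120217,  0.6292679 ,  0.03843282,  1.51828638, -0.0270396 ,
        0.99628915, -0.01996795]), 'qd': array([ 3.29757428e-05, -3.99516247e-04,  1.44664489e-03, -3.28689721e-03,
       -8.91748468e-04,  7.42076015e-04, -6.96753252e-05]), 'tau': array([ 4.13586458e-03, -5.64524066e+01,  1.23097077e+00, -1.93969899e+01,
        1.14084111e-02,  5.40619396e-03,  3.39804626e-05]), 'eef_pos': array([ 0.22504726, -0.60919181,  0.23046569]), 'ee_rot': array([-8.55304282e-04,  9.84392363e-01,  1.75985580e-01, -1.41924342e-04]), 'contact_force': array([ 0.2888967 , -1.15502854,  0.15516158]), 'wrist_torque': array([ 0.06403532, -0.0081563 , -0.0268651 ]), 'grasp_force': 0.0, 'opening': 0.0856023703877143}
```

View pics/top1.png

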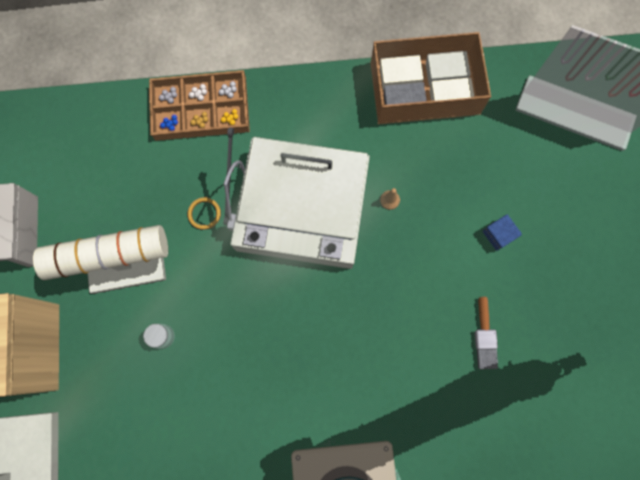

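View pics/side1.png

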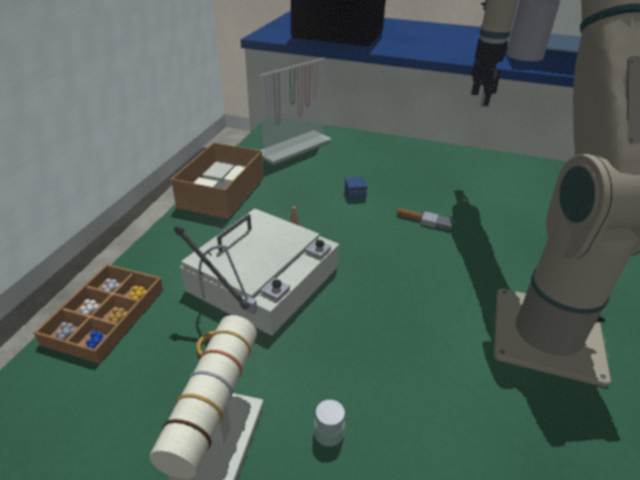

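The top view shows the studs near (254,237) and (331,248), and the handle from (281,157) to (329,164). In the side view the pointer runs from its pivot near (248,302) to its tip near (179,231).

```bash
python3 - <<'E'
from h import *
t,s=load('top'),load('side')
a=cv2.resize(t['pixels'][125:275,200:400],None,fx=4,fy=4,interpolation=cv2.INTER_CUBIC)[:600]
b=cv2.resize(s['pixels'][200:350,160:360],None,fx=4,fy=4,interpolation=cv2.INTER_CUBIC)
cv2.imwrite('pics/ta.png',a);cv2.imwrite('pics/sb.png',b)
for n,c,L in(('top',t,[(254,237),(331,248),(305,160),(285,157),(326,164),(230,133),(229,222),(252,139),(368,153),(354,266),(233,248)]),('side',s,[(277,285),(319,243),(179,231),(248,302),(235,235)])):
    for p in L: print(n,p,w(c,*p).round(4))
E
```

```text
top (254, 237) [0.5354 0.136  0.0957]
top (331, 248) [ 0.4971 -0.0189  0.0958]
top (305, 160) [0.6833 0.0168 0.1176]
top (285, 157) [0.694  0.0576 0.1177]
top (326, 164) [ 0.6827 -0.0271  0.0836]
top (230, 133) [0.7224 0.1569 0.1989]
top (229, 222) [0.5763 0.1875 0.0804]
top (252, 139) [0.761  0.1277 0.0699]
top (368, 153) [ 0.7307 -0.1295 -0.0012]
top (354, 266) [ 4.712e-01 -6.830e-02  3.000e-04]
top (233, 248) [ 0.5379  0.1945 -0.0013]
side (277, 285) [0.5334 0.1412 0.0957]
side (319, 243) [ 0.4974 -0.0159  0.0968]
side (179, 231) [0.7228 0.1606 0.1932]
side (248, 302) [0.574  0.1907 0.0817]
side (235, 235) [0.6926 0.0009 0.0819]
```

View pics/ta.png

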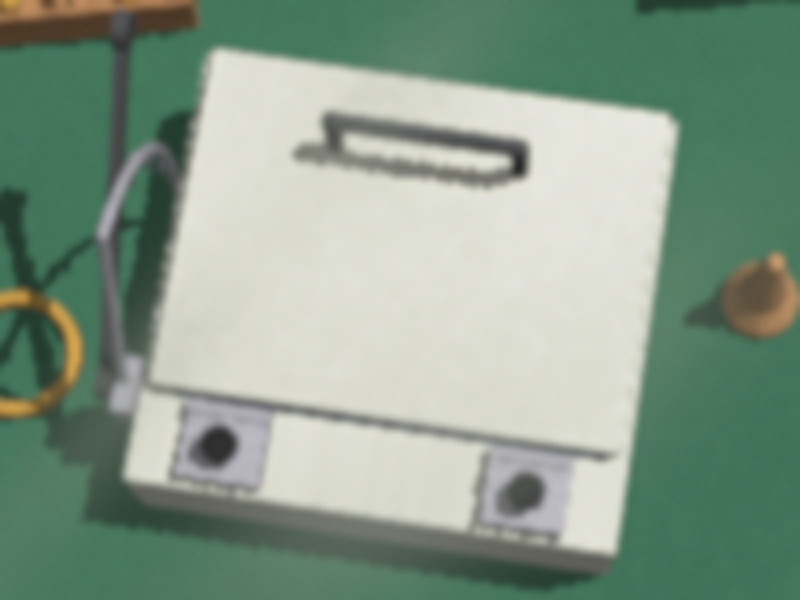

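View pics/sb.png

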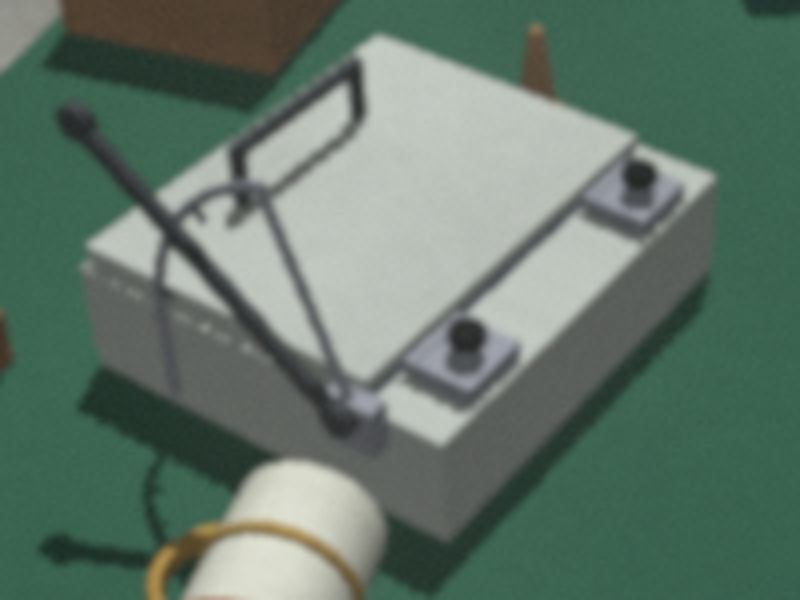

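The crops give finer pixels: in the top view the studs are at (254.5,236) and (331.5,248), and the handle bar runs from (281.3,155) to (331.7,161.5). The pointer tip is at (230.5,131.8) in the top view and (178.8,229.8) in the side view. Next I fit the case pose and pointer angle jointly by reprojection.

```bash
cat > fit.py <<'E'
from h import *
from scipy.optimize import least_squares
t,s=load('top'),load('side')
def pr(c,P):
    f=240/np.tan(np.radians(float(c['fovy']))/2); q=c['world_to_cam']@np.r_[P,1]
    return np.array([c['cx']+f*q[0]/-q[2], c['cy']-f*q[1]/-q[2]])
def pts(p):
    x,y,yaw,a,h1,h2=p[:6]; R=np.array([[np.cos(yaw),-np.sin(yaw)],[np.sin(yaw),np.cos(yaw)]])
    W=lambda a:np.r_[R@a[:2]+[x,y],a[2]]
    return dict(L=W([-.099,.08,.09+h1]),R=W([-.099,-.08,.09+h2]),G=W([.075,0,.117]),HL=W([.075,.05,.117]),HR=W([.075,-.05,.117]),
      T=W([-.072+.19*np.cos(a),.148,.076+.19*np.sin(a)]),H=W([-.072,.148,.076]),C1=W([.12,.125,.076+.006]),C2=W([.12,-.125,.082]))
o=[(t,'L',254.5,236),(t,'R',331.5,248),(t,'HL',281.8,155),(t,'HR',331.2,161.5),(t,'T',230.5,131.75),
(s,'L',277,283),(s,'R',319.5,243.5),(s,'HL',219.5,238),(s,'HR',249,216),(s,'T',178.75,229.75),(s,'H',245.5,303.5)]
def res(p):
    P=pts(p); d=[]
    for i,(c,k,u,v) in enumerate(o):
        d+=list(pr(c,P[k])-[u,v]+ (p[6:8] if c is t else p[8:10]))
    return np.r_[d,p[6:]/3,(p[4:6]-.0065)/.003]
r=least_squares(res,[.63,.03,-.24,.64,.006,.006,0,0,0,0],x_scale=[.01,.01,.01,.01,.001,.001,1,1,1,1])
if __name__=='__main__':
    print(r.x.round(4)); print(r.fun[:22].reshape(-1,2).round(1).tolist())
    for k,v in pts(r.x).items(): print(k,v.round(4))
E
python3 fit.py; python3 -c "
from h import *
print(globals().get('grasp_offset'))
from scipy.spatial.transform import Rotation as R
q=observe()['ee_rot'];print(R.from_quat(q[[1,2,3,0]]).as_matrix().round(3))"
```

```text
[ 0.6135  0.0306 -0.2528  0.655   0.0054  0.0045 -0.9594 -0.1727  0.2631
  0.7653]
[[0.0, -0.3], [0.1, -0.4], [0.8, -0.0], [-1.1, 0.5], [0.4, 0.4], [-0.1, -0.2], [0.5, -0.5], [-0.3, -0.7], [-0.2, -0.1], [0.6, 0.4], [-0.5, 1.0]]
L [0.5376 0.1329 0.0954]
R [ 0.4976 -0.0221  0.0945]
G [0.6861 0.0119 0.117 ]
HL [0.6986 0.0603 0.117 ]
HR [ 0.6736 -0.0365  0.117 ]
T [0.7267 0.1542 0.1917]
H [0.5808 0.1919 0.076 ]
C1 [0.7609 0.1216 0.082 ]
C2 [ 0.6984 -0.1204  0.082 ]
0.0187
[[ 0.938  0.346 -0.001]
 [ 0.346 -0.938  0.002]
 [ 0.    -0.002 -1.   ]]
```

The fit residuals are under about 1 px. It puts the case at (0.6135, 0.0306) with yaw −0.253 rad and the pointer at about 0.655 rad. Now I move towards the right stud with the gripper shut.

```bash
cat > go.py <<'E'
import sys
from h import *
from scipy.spatial.transform import Rotation as R
def need(P,yaw=-0.2528,tilt=0):
    # tool y along case x at yaw, z down; tilt: turn about case y
    o=observe(); A=R.from_quat(np.array(o['ee_rot'])[[1,2,3,0]])
    y=np.array([np.cos(yaw),np.sin(yaw),0]); z=np.array([0,0,-1.]); x=np.cross(y,z)
    T=R.from_rotvec(x*tilt)*R.from_matrix(np.c_[x,y,z])
    d=A.inv().apply(np.array(P)-o['eef_pos'])
    print('t',round(o['clock'],2),'pos',o['eef_pos'].round(4),'delta',d.round(4),'rot',np.degrees((A.inv()*T).as_rotvec()).round(2),'F',o['contact_force'].round(1),'grip',round(o['grasp_force'],1),round(o['opening'],4))
if __name__=='__main__': need([float(v) for v in sys.argv[1:4]],tilt=float(sys.argv[4]) if len(sys.argv)>4 else 0)
E
python3 -m pendant '[{"rot":[0,0,-7],"delta_pos":[0.028,-0.028,0],"jaw":1},{"rot":[0,0,-14],"delta_pos":[0.056,-0.056,0],"jaw":1},{"rot":[0,0,-21],"delta_pos":[0.085,-0.085,0],"jaw":1},{"rot":[0,0,-28],"delta_pos":[0.114,-0.113,0],"jaw":1},{"rot":[0,0,-35],"delta_pos":[0.142,-0.141,0],"jaw":1}]' 60
python3 go.py 0.4976 -0.0221 0.13
```

```text
clock: 0.52
eef_pos: [0.31, -0.4262, 0.2311]
ee_rot: [-0.0, 0.885, 0.467, 0.0]
contact_force: [-0.2, 0.2, -0.1]
opening: 0.0255
grasp_force: 0.0
t 0.52 pos [ 0.31   -0.4262  0.2311] delta [ 0.4393 -0.0733  0.1012] rot [ -0.02  -0.02 -19.9 ] F [-0.2  0.2 -0.1] grip 0.0 0.0255
```

```bash
python3 -m pendant '[{"rot":[0,0,-5],"delta_pos":[0.04,-0.006,0],"jaw":1},{"rot":[0,0,-10],"delta_pos":[0.08,-0.012,0],"jaw":1},{"rot":[0,0,-15],"delta_pos":[0.12,-0.02,0],"jaw":1},{"rot":[0,0,-20],"delta_pos":[0.16,-0.026,0],"jaw":1},{"rot":[0,0,-20],"delta_pos":[0.2,-0.033,0.02],"jaw":1}]' >/dev/null
python3 go.py 0.4976 -0.0221 0.13
```

```text
t 0.93 pos [ 0.3977 -0.2469  0.2151] delta [0.2427 0.0399 0.085 ] rot [ 0.36  0.07 -0.02] F [ 0.4 -0.2 -1. ] grip 0.0 0.0
```

```bash
python3 -m pendant '[{"rot":[0,0,0],"delta_pos":[0.04,0.007,0.005],"jaw":1},{"rot":[0,0,0],"delta_pos":[0.08,0.013,0.01],"jaw":1},{"rot":[0,0,0],"delta_pos":[0.12,0.02,0.015],"jaw":1},{"rot":[0,0,0],"delta_pos":[0.16,0.027,0.02],"jaw":1},{"rot":[0,0,0],"delta_pos":[0.2,0.033,0.025],"jaw":1}]' >/dev/null
python3 -m pendant '[{"rot":[0,0,0],"delta_pos":[0.02,0.004,0.02],"jaw":1},{"rot":[0,0,0],"delta_pos":[0.038,0.007,0.04],"jaw":1},{"rot":[0,0,0],"delta_pos":[0.038,0.007,0.05],"jaw":1},{"rot":[0,0,0],"delta_pos":[0.038,0.007,0.05],"jaw":1}]' >/dev/null
python3 go.py 0.4976 -0.0221 0.092
python3 - <<'E'
from h import *
c=snap('side'); b=cv2.resize(c['pixels'][170:320,200:400],None,fx=4,fy=4,interpolation=cv2.INTER_CUBIC);cv2.imwrite('pics/s2.png',b)
E
```

```text
t 1.68 pos [ 0.4925 -0.0273  0.1357] delta [0.0064 0.0038 0.0437] rot [-0.28  0.07 -0.11] F [-0.4 -1.2 -0.4] grip 0.0 0.0001
```

View pics/s2.png

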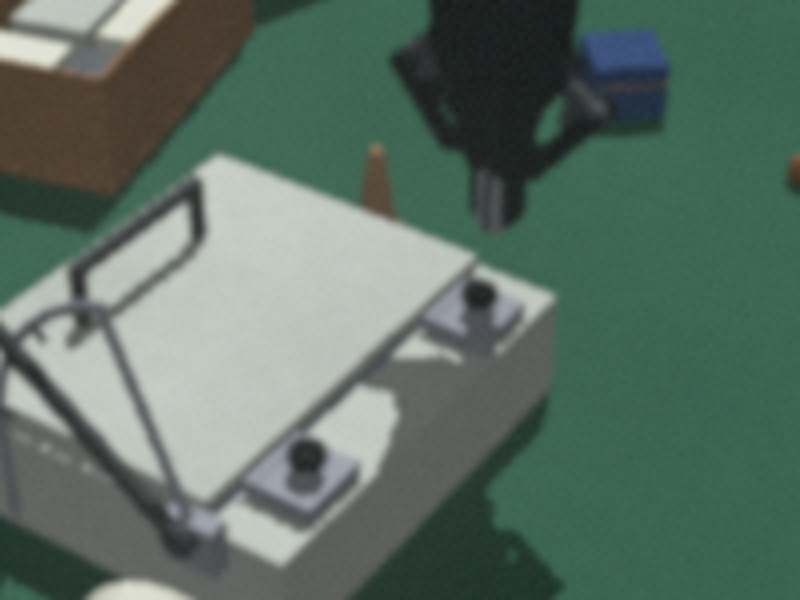

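The shut fingertips at (495,228) stand just above the right stud at (480,292), as the 6 mm offset predicts. Next I centre the tool over the stud and press.

```bash
python3 -m pendant '[{"rot":[0,0,0],"delta_pos":[0.006,0.004,0.02],"jaw":1},{"rot":[0,0,0],"delta_pos":[0.006,0.004,0.034],"jaw":1},{"rot":[0,0,0],"delta_pos":[0.006,0.004,0.038],"jaw":1},{"rot":[0,0,0],"delta_pos":[0.006,0.004,0.042],"jaw":1},{"rot":[0,0,0],"delta_pos":[0.006,0.004,0.044],"jaw":1}]'
python3 go.py 0.4976 -0.0221 0.09
```

```text
clock: 2.15
eef_pos: [0.499, -0.025, 0.0945]
ee_rot: [0.0, 0.793, 0.61, -0.001]
contact_force: [-1.8, -2.2, 5.3]
opening: 0.0001
grasp_force: 2.5
t 2.15 pos [ 0.499  -0.025   0.0945] delta [ 0.0024 -0.0021  0.0045] rot [-0.02  0.09 -0.37] F [-1.8 -2.2  5.3] grip 2.5 0.0001
```

```bash
python3 -m pendant '[{"rot":[0,0,0],"delta_pos":[0,0,0.003],"jaw":1},{"rot":[0,0,0],"delta_pos":[0,0,0.005],"jaw":1},{"rot":[0,0,0],"delta_pos":[0,0,0.005],"jaw":1}]'
```

```text
clock: 2.4
eef_pos: [0.4991, -0.025, 0.09]
ee_rot: [0.001, 0.792, 0.61, -0.001]
contact_force: [-3.6, -3.3, 7.6]
opening: -0.0001
grasp_force: 3.7
```

```bash
python3 -m pendant '[{"rot":[0,0,0],"delta_pos":[0,0,0.002],"jaw":1},{"rot":[0,0,0],"delta_pos":[0,0,0.004],"jaw":1},{"rot":[0,0,0],"delta_pos":[0,0,0.004],"jaw":1}]'
```

```text
clock: 2.65
eef_pos: [0.4992, -0.025, 0.0895]
ee_rot: [0.002, 0.792, 0.61, -0.001]
contact_force: [-11.4, -3.3, 45.0]
opening: 0.0
grasp_force: 22.8
```

The right stud stops hard at z = 0.0895, so it is home. Next I raise the tool and cross to the left stud.

```bash
python3 -m pendant '[{"rot":[0,0,0],"delta_pos":[0,0,-0.02],"jaw":1},{"rot":[0,0,0],"delta_pos":[0,0,-0.035],"jaw":1},{"rot":[0,0,0],"delta_pos":[0.04,0,-0.035],"jaw":1},{"rot":[0,0,0],"delta_pos":[0.08,0,-0.035],"jaw":1},{"rot":[0,0,0],"delta_pos":[0.12,0,-0.035],"jaw":1}]'
python3 go.py 0.5376 0.1329 0.1
```

```text
clock: 3.07
eef_pos: [0.5317, 0.0934, 0.1213]
ee_rot: [0.001, 0.793, 0.609, 0.002]
contact_force: [1.5, 0.5, -0.7]
opening: -0.0001
grasp_force: 0.0
t 3.07 pos [0.5317 0.0934 0.1213] delta [ 0.0397 -0.0045  0.0213] rot [ 0.17 -0.09 -0.44] F [ 1.5  0.5 -0.7] grip 0.0 -0.0001
```

```bash
python3 -m pendant '[{"rot":[0,0,0],"delta_pos":[0.039,-0.004,0],"jaw":1},{"rot":[0,0,0],"delta_pos":[0.039,-0.004,0],"jaw":1},{"rot":[0,0,0],"delta_pos":[0.039,-0.004,0.012],"jaw":1},{"rot":[0,0,0],"delta_pos":[0.039,-0.004,0.02],"jaw":1},{"rot":[0,0,0],"delta_pos":[0.039,-0.004,0.022],"jaw":1}]'
python3 go.py 0.5376 0.1329 0.09
```

```text
clock: 3.48
eef_pos: [0.5358, 0.1313, 0.0972]
ee_rot: [-0.0, 0.792, 0.611, -0.0]
contact_force: [-2.3, 0.3, 4.6]
opening: 0.0002
grasp_force: 2.4
t 3.48 pos [0.5358 0.1313 0.0972] delta [0.002  0.0014 0.0072] rot [-0.05  0.01 -0.26] F [-2.3  0.3  4.6] grip 2.4 0.0002
```

```bash
python3 -m pendant '[{"rot":[0,0,0],"delta_pos":[0,0,0.004],"jaw":1},{"rot":[0,0,0],"delta_pos":[0,0,0.007],"jaw":1},{"rot":[0,0,0],"delta_pos":[0,0,0.009],"jaw":1},{"rot":[0,0,0],"delta_pos":[0,0,0.011],"jaw":1},{"rot":[0,0,0],"delta_pos":[0,0,0.011],"jaw":1}]'
```

```text
clock: 3.9
eef_pos: [0.5359, 0.1313, 0.0898]
ee_rot: [0.0, 0.792, 0.61, 0.0]
contact_force: [-8.1, -1.1, 27.4]
opening: 0.0001
grasp_force: 13.3
```

Both studs are now home. Next I raise the tool and move over the handle, opening the jaw on the way.

```bash
python3 -m pendant '[{"rot":[0,0,0],"delta_pos":[0,0,-0.04],"jaw":-1},{"rot":[0,0,0],"delta_pos":[0,0,-0.08],"jaw":-1},{"rot":[0,0,0],"delta_pos":[-0.02,0.02,-0.1],"jaw":-1},{"rot":[0,0,0],"delta_pos":[-0.04,0.055,-0.1],"jaw":-1},{"rot":[0,0,0],"delta_pos":[-0.06,0.09,-0.1],"jaw":-1}]' >/dev/null
python3 -m pendant '[{"rot":[0,0,0],"delta_pos":[-0.01,0.04,0],"jaw":-1},{"rot":[0,0,0],"delta_pos":[-0.02,0.08,0],"jaw":-1},{"rot":[0,0,0],"delta_pos":[-0.02,0.08,0],"jaw":-1},{"rot":[0,0,0],"delta_pos":[-0.02,0.08,0],"jaw":-1}]' >/dev/null
python3 go.py 0.6861 0.0119 0.096
python3 - <<'E'
from h import *
c=snap('wrist'); cv2.imwrite('pics/w1.png',c['pixels'])
E
```

```text
t 4.65 pos [0.6816 0.0074 0.1859] delta [0.0056 0.0031 0.0899] rot [ 0.04  0.06 -0.54] F [-0.6  0.3 -0.4] grip 0.0 0.0853
```

View pics/w1.png

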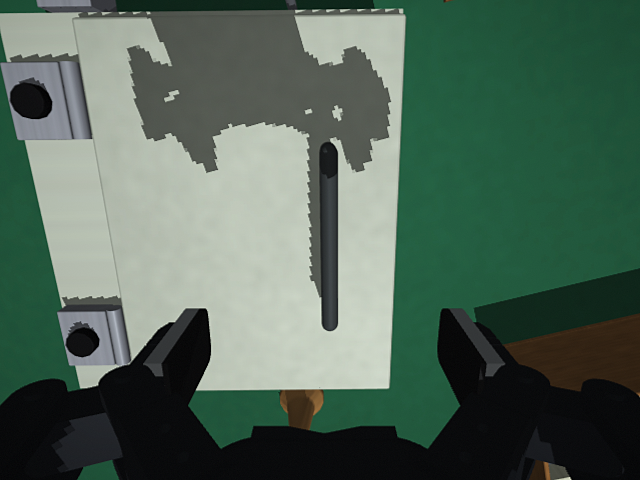

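The wrist view shows the bar at column 329, running from row 145 to 328. It is centred between the fingers (midpoint about 325) and aligned with them. I check its position with the wrist depth.

```bash
python3 - <<'E'
from h import *
c=load('wrist')
a,b=w(c,329,148),w(c,329,324); print(a,b,(a+b)/2)
E
python3 -m pendant '[{"rot":[0,0,0],"delta_pos":[0.005,0.003,0.02],"jaw":-1},{"rot":[0,0,0],"delta_pos":[0.005,0.003,0.04],"jaw":-1}]'
```

```text
[0.70141842 0.06721137 0.12117917] [ 0.6753851  -0.03091575  0.12172883] [0.68840176 0.01814781 0.121454  ]
clock: 4.87
eef_pos: [0.685, 0.0172, 0.148]
ee_rot: [0.0, 0.791, 0.611, 0.002]
contact_force: [0.1, 0.5, -0.8]
opening: 0.0852
grasp_force: 0.0
```

```bash
python3 -m pendant '[{"rot":[0,0,0],"delta_pos":[0,0.002,0.025],"jaw":-1},{"rot":[0,0,0],"delta_pos":[0,0.002,0.05],"jaw":-1},{"rot":[0,0,0],"delta_pos":[0,0.002,0.05],"jaw":0.5},{"rot":[0,0,0],"delta_pos":[0,0.002,0.05],"jaw":1},{"rot":[0,0,0],"delta_pos":[0,0.002,0.05],"jaw":1}]' 40
python3 -m pendant '[{"rot":[0,0,0],"delta_pos":[0,0,0],"jaw":1},{"rot":[0,0,0],"delta_pos":[0,0,0],"jaw":1},{"rot":[0,0,0],"delta_pos":[0,0,0],"jaw":1},{"rot":[0,0,0],"delta_pos":[0,0,0],"jaw":1}]'
python3 go.py 0.6884 0.0181 0.098
```

```text
clock: 5.28
eef_pos: [0.6868, 0.0153, 0.0985]
ee_rot: [0.0, 0.792, 0.611, 0.001]
contact_force: [0.1, -0.8, 1.4]
opening: 0.0515
grasp_force: 0.0
clock: 5.62
eef_pos: [0.6869, 0.0146, 0.0984]
ee_rot: [0.0, 0.792, 0.611, 0.001]
contact_force: [-1.3, -0.2, 5.2]
opening: 0.0082
grasp_force: 39.0
t 5.62 pos [0.6869 0.0146 0.0984] delta [0.0037 0.0006 0.0004] rot [ 0.09 -0.03 -0.24] F [-1.3 -0.2  5.2] grip 39.0 0.0082
```

The bar is gripped: opening 8 mm, grip 39 N. Now I lift along the arc with the tool upright.

```bash
python3 -m pendant '[{"rot":[0,0,0],"delta_pos":[0,-0.001,-0.005],"jaw":1},{"rot":[0,0,0],"delta_pos":[0,-0.004,-0.012],"jaw":1},{"rot":[0,0,0],"delta_pos":[0,-0.0066,-0.0188],"jaw":1},{"rot":[0,0,0],"delta_pos":[0,-0.011,-0.028],"jaw":1},{"rot":[0,0,0],"delta_pos":[0,-0.0156,-0.0366],"jaw":1}]'
python3 -m pendant '[{"rot":[0,0,0],"delta_pos":[0,-0.0055,-0.0085],"jaw":1},{"rot":[0,0,0],"delta_pos":[0,-0.0113,-0.0165],"jaw":1},{"rot":[0,0,0],"delta_pos":[0,-0.0113,-0.0165],"jaw":1},{"rot":[0,0,0],"delta_pos":[0,-0.0113,-0.0165],"jaw":1}]'
```

```text
clock: 6.03
eef_pos: [0.6725, 0.0183, 0.1349]
ee_rot: [0.001, 0.792, 0.611, 0.001]
contact_force: [5.5, -0.1, -1.7]
opening: 0.0087
grasp_force: 39.0
clock: 6.37
eef_pos: [0.6619, 0.021, 0.1518]
ee_rot: [0.001, 0.792, 0.611, 0.002]
contact_force: [5.9, -1.0, 0.8]
opening: 0.0087
grasp_force: 39.6
```

```bash
python3 -m pendant '[{"rot":[0,0,0],"delta_pos":[0,-0.0065,-0.0077],"jaw":1},{"rot":[0,0,0],"delta_pos":[0,-0.0133,-0.0149],"jaw":1},{"rot":[0,0,0],"delta_pos":[0,-0.0206,-0.0216],"jaw":1},{"rot":[0,0,0],"delta_pos":[0,-0.0284,-0.0279],"jaw":1},{"rot":[0,0,0],"delta_pos":[0,-0.0284,-0.0279],"jaw":1}]'
python3 -m pendant '[{"rot":[0,0,0],"delta_pos":[0,0,0],"jaw":1},{"rot":[0,0,0],"delta_pos":[0,0,0],"jaw":1},{"rot":[0,0,0],"delta_pos":[0,0,0],"jaw":1}]'
python3 - <<'E'
from h import *
c=snap('side'); snap('top'); b=cv2.resize(c['pixels'][170:320,160:360],None,fx=4,fy=4,interpolation=cv2.INTER_CUBIC);cv2.imwrite('pics/s3.png',b)
E
```

```text
clock: 6.78
eef_pos: [0.6351, 0.028, 0.1808]
ee_rot: [0.002, 0.792, 0.611, 0.002]
contact_force: [6.6, -1.2, 4.3]
opening: 0.0088
grasp_force: 39.6
clock: 7.03
eef_pos: [0.6362, 0.0277, 0.1799]
ee_rot: [0.003, 0.792, 0.61, 0.003]
contact_force: [7.6, -2.0, 4.3]
opening: 0.0083
grasp_force: 39.7
```

View pics/s3.png

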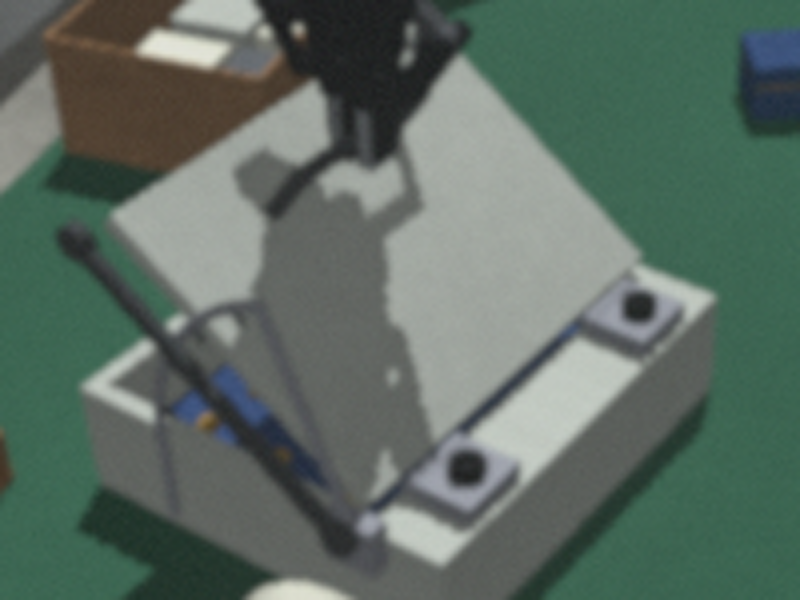

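The flap is raised, with its left edge running from crop pixel (112,218) and the pointer from (75,238) to (345,535). Both stud heads sit on their blocks. I measure both angles from depth.

```bash
cat > ang.py <<'E'
from h import *
from fit import pr
yaw=-.2528; X=np.array([np.cos(yaw),np.sin(yaw),0]);Y=np.array([-X[1],X[0],0])
for n in('side','top'):
    c=load(n); f=240/np.tan(np.radians(float(c['fovy']))/2)
    v,u=np.mgrid[:480,:640]; d=c['depth']
    P=np.stack([(u-c['cx'])/f*d,-(v-c['cy'])/f*d,-d,np.ones_like(d)],-1)@np.linalg.inv(c['world_to_cam']).T
    q=P[...,:3]-[.6135,.0306,0]; x,y,z=q@X,q@Y,q[...,2]
    h=z-.076; x=x+.072; ok=d>0
    m=ok&(abs(y)<.115)&(x>.03)&(x<.16)&(abs(np.hypot(x,h)*np.sin(np.arctan2(h,x)-.65)-.006)<.012)
    for _ in range(4):
        A=np.c_[x[m],y[m],np.ones(m.sum())]; k=np.linalg.lstsq(A,h[m],rcond=None)[0]
        m=m&(abs(h-k[0]*x-k[1]*y-k[2])<.003)
    print(n,'flap',np.arctan(k[0]),k,m.sum())
    m=ok&(abs(y-.15)<.02)&(x>.05)&(x<.2)&(h>.02)&(abs(np.arctan2(h,x)-.65)<.12)
    if n=='side': m&=np.hypot(x,h)>.135
    k=np.polyfit(x[m],h[m],1); print(' ptr',np.arctan(k[0]),k,m.sum(), 'mean ang',np.median(np.arctan2(h,x)[m]))
E
python3 ang.py
python3 - <<'E'
# pixel method: 3D angle of lines by image, side: tip and pivot; flap corner vs hinge
from h import *
from fit import pr,r
c=load('side'); yaw=r.x[2];X=np.array([np.cos(yaw),np.sin(yaw)]);Y=np.array([-X[1],X[0]])
H=r.x[:2]-.072*X
for a in(.58,.62,.655,.69):
    g=lambda R,y,o:pr(c,np.r_[H+X*(R*np.cos(a)-o*np.sin(a))+Y*y,.076+R*np.sin(a)+o*np.cos(a)])+r.x[8:10]
    f=lambda p:((p-[160,170])*4).round(0)
    print(a,'tip',f(g(.19,.148,0)),'flapTL',f(g(.19,.125,.006)),'flapTR',f(g(.19,-.125,.006)))
E
```

```text
side flap 0.628552236777482 [ 7.26899660e-01 -5.64334869e-04  7.11941356e-03] 4603
 ptr 0.6432399968569446 [0.74959209 0.00623609] 214 mean ang 0.6794515141166271
top flap 0.6271932907165453 [0.72482472 0.00293034 0.00669551] 2295
 ptr 0.6710753427948997 [0.79400597 0.00150343] 251 mean ang 0.6805954365027427
0.58 tip [ 69. 255.] flapTL [106. 226.] flapTR [418.  21.]
0.62 tip [ 73. 247.] flapTL [111. 219.] flapTR [424.  13.]
0.655 tip [ 77. 241.] flapTL [116. 212.] flapTR [429.   7.]
0.69 tip [ 82. 235.] flapTL [121. 207.] flapTR [435.   1.]
```

The flap reads 0.628 rad and the pointer about 0.657. I raise the flap by about 0.03 rad and settle.

```bash
python3 -m pendant '[{"rot":[0,0,0],"delta_pos":[0,-0.0017,-0.0014],"jaw":1},{"rot":[0,0,0],"delta_pos":[0,-0.0035,-0.0028],"jaw":1},{"rot":[0,0,0],"delta_pos":[0,-0.0035,-0.0028],"jaw":1},{"rot":[0,0,0],"delta_pos":[0,-0.0035,-0.0028],"jaw":1},{"rot":[0,0,0],"delta_pos":[0,-0.0035,-0.0028],"jaw":1}]'
python3 -m pendant '[{"rot":[0,0,0],"delta_pos":[0,0,0],"jaw":1},{"rot":[0,0,0],"delta_pos":[0,0,0],"jaw":1},{"rot":[0,0,0],"delta_pos":[0,0,0],"jaw":1},{"rot":[0,0,0],"delta_pos":[0,0,0],"jaw":1},{"rot":[0,0,0],"delta_pos":[0,0,0],"jaw":1}]'
python3 -c "
from h import *
snap('side');snap('top')"; python3 ang.py; python3 go.py 0.63 0.03 0.18
```

```text
clock: 7.55
eef_pos: [0.6329, 0.0286, 0.1826]
ee_rot: [0.003, 0.792, 0.61, 0.003]
contact_force: [7.3, -1.9, 4.0]
opening: 0.0078
grasp_force: 39.7
clock: 7.97
eef_pos: [0.6329, 0.0286, 0.1825]
ee_rot: [0.003, 0.792, 0.61, 0.003]
contact_force: [6.6, -1.7, 4.0]
opening: 0.0083
grasp_force: 39.7
side flap 0.657062809195343 [ 7.71409229e-01 -7.26483130e-04  7.30017204e-03] 4566
 ptr 0.6428286514654241 [0.74894981 0.00638653] 214 mean ang 0.6791726483346032
top flap 0.6564928317768418 [ 7.70500473e-01 -6.21838499e-05  6.95768556e-03] 2232
 ptr 0.6747578088316961 [0.80002766 0.001183  ] 251 mean ang 0.6846079835041337
t 8.07 pos [0.6329 0.0285 0.1826] delta [ 0.0007 -0.0032  0.0025] rot [ 0.42 -0.07 -0.3 ] F [ 6.2 -1.4  4.4] grip 39.7 0.0085
```

The flap is still at 0.657 rad. The pointer estimates run from 0.643 to 0.675, so the error is well inside 0.07, and the handle is firmly held.

```bash
python3 -c "
from workcell import *
print(hand_in())"
```

```text
the job is handed in; nothing more can be done
None
```

I pressed both studs fully home, raised the flap to about 0.657 rad (the pointer measures 0.64–0.68), and handed the job in at about 8 s with the gripper still holding the handle motionless; the hand-in gave no verdict.

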